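# Line up excavated pots by height for the group photograph

### The job

Line up the four clay pots for their group photograph: stand one upright on the middle of each grey pad, in order of height, the shortest next to the red block and the tallest at the far end of the row from it. Set each down gently, never dropping or toppling one, and leave the blue bowl where it is, because its glue is still drying.

Things in the scene. Friction and masses are not known exactly. Their poses are not given: they have to be found in the camera images.
- cup: The shortest pot: orange-red clay cup, 50 mm tall, 54 mm across the foot widening to 56 mm at the rim, about 0.11 kg. Open and hollow (wall 5 mm), round, loose, upright at the start. Origin: centre of the underside; z up its axis; yaw means nothing.
- beaker: The second shortest pot: dark grey straight-sided beaker, 72 mm tall, 54 mm across all the way up, about 0.15 kg. Open and hollow (wall 5 mm), round, loose, upright at the start. Origin: centre of the underside; z up its axis; yaw means nothing.
- jar: The second tallest pot: pale cream jar, 94 mm tall, 54 mm across the foot, 56 mm at 74 mm up, then narrowing to 48 mm at the rim, about 0.20 kg. Open and hollow (wall 5 mm), round, loose, upright at the start. Origin: centre of the underside; z up its axis; yaw means nothing.
- flask: The tallest pot: brown flask, 116 mm tall, 54 mm across the foot, 56 mm at 88 mm up, then narrowing to 36 mm at the mouth, about 0.25 kg. Open and hollow (wall 5 mm), round, loose, upright at the start. Origin: centre of the underside; z up its axis; yaw means nothing.
- pad_a: One end pad of the row: fixed square grey pad 70 x 70 x 8 mm with a black dot (12 mm) at its centre, lying on the black photo board (4 mm thick), so its top is 12 mm above the table. Origin: centre of its underside; x across the row, y along the row, z up. The pads a, b, c, d stand in this order in one straight row, 84 mm apart centre to centre.
- pad_b: Second pad (next to pad_a) of the row: fixed square grey pad 70 x 70 x 8 mm with a black dot (12 mm) at its centre, lying on the black photo board (4 mm thick), so its top is 12 mm above the table. Origin: centre of its underside; x across the row, y along the row, z up. The pads a, b, c, d stand in this order in one straight row, 84 mm apart centre to centre.
- pad_c: Third pad (next to pad_d) of the row: fixed square grey pad 70 x 70 x 8 mm with a black dot (12 mm) at its centre, lying on the black photo board (4 mm thick), so its top is 12 mm above the table. Origin: centre of its underside; x across the row, y along the row, z up. The pads a, b, c, d stand in this order in one straight row, 84 mm apart centre to centre.
- pad_d: The other end pad of the row: fixed square grey pad 70 x 70 x 8 mm with a black dot (12 mm) at its centre, lying on the black photo board (4 mm thick), so its top is 12 mm above the table. Origin: centre of its underside; x across the row, y along the row, z up. The pads a, b, c, d stand in this order in one straight row, 84 mm apart centre to centre.
- red_block: Fixed red block, 70 mm across the row, 22 mm along it, 12 mm high, on the black board just outside one end of the row of pads, its centre 57 mm from the centre of the end pad (pad_a or pad_d; it varies). It marks the short end. A like white block lies at the other end. Origin: centre of its underside.
- blue_bowl: Bystander: loose blue glazed bowl, 104 mm across the rim, 45 mm high, upright to the left or right of the row; a white mug (76 mm across, 80 mm high) stands on the other side. Origin: centre of its underside.
Not all that is in view belongs to the job. Several things have the shape of the flask; the one meant has the colours described above.

How it is judged:
At the end, for the whole second after the job is handed in: Counting from the end with the red block, cup, beaker, jar and flask stand on the first, second, third and fourth pad: each pot's axis within 14 mm of its pad's centre, standing on the pad, upright within 0.08 rad, released and at rest (angle between each of cup, beaker, jar, flask's own z axis and vertical below 0.08 rad and linear speed of each of cup, beaker, jar, flask below 0.02 m/s and angular speed of each of cup, beaker, jar, flask below 0.2 rad/s and ((horizontal distance between red_block and pad_a below 0.12 m and horizontal distance between cup and pad_a below 0.014 m and z of cup in the frame of pad_a between 0.005 and 0.012 m and horizontal distance between beaker and pad_b below 0.014 m and z of beaker in the frame of pad_b between 0.005 and 0.012 m and horizontal distance between jar and pad_c below 0.014 m and z of jar in the frame of pad_c between 0.005 and 0.012 m and horizontal distance between flask and pad_d below 0.014 m and z of flask in the frame of pad_d between 0.005 and 0.012 m) or (horizontal distance between red_block and pad_d below 0.12 m and horizontal distance between cup and pad_d below 0.014 m and z of cup in the frame of pad_d between 0.005 and 0.012 m and horizontal distance between beaker and pad_c below 0.014 m and z of beaker in the frame of pad_c between 0.005 and 0.012 m and horizontal distance between jar and pad_b below 0.014 m and z of jar in the frame of pad_b between 0.005 and 0.012 m and horizontal distance between flask and pad_a below 0.014 m and z of flask in the frame of pad_a between 0.005 and 0.012 m))); the robot touches nothing.
It fails at once if the blue bowl was moved by more than 15 mm (distance of blue_bowl from where it was at the start of the episode above 0.015 m).
It fails at once if a pot was knocked over (angle between any of cup, beaker, jar, flask's own z axis and vertical above 0.7 rad).
It fails at once if a pot was banged down onto a pad (over 40 N) (contact force between any of cup, beaker, jar, flask and pad_a above 40 N or contact force between any of cup, beaker, jar, flask and pad_b above 40 N or contact force between any of cup, beaker, jar, flask and pad_c above 40 N or contact force between any of cup, beaker, jar, flask and pad_d above 40 N).
It fails at once if a pot was let fall (over 0.5 m/s with no finger touching it) ((linear speed of cup above 0.5 m/s and contact force between cup and the fingers below 0.05 N) or (linear speed of beaker above 0.5 m/s and contact force between beaker and the fingers below 0.05 N) or (linear speed of jar above 0.5 m/s and contact force between jar and the fingers below 0.05 N) or (linear speed of flask above 0.5 m/s and contact force between flask and the fingers below 0.05 N)).
It also fails if it takes over 104 s, if anything falls off the work surface, if the arm or the gripper's body presses on something with over 40 N, if the wrist force passes 120 N, or if a joint passes its speed limit or range.

### The arm

A 6-joint arm with a two-finger parallel gripper is mounted at the origin on the work surface. World frame = base frame: x ahead of the robot, y to its left, z up, the work surface at z = 0. Lengths are in m, angles in rad, forces in N, time in s.
With the tool pointing down it reaches from about 0.375 to 0.9 m from the base axis. Payload 3.1 kg.
Tool frame: the origin (TCP) lies midway between the tips of the shut fingers; the grasp point (between the pads) lies 19 mm behind it; z points along the fingers, y is the line along which they close (so a half turn about z gives the same grasp; the last joint's range is limited). The gripper opens to 87 mm and grips with 3 to 60 N. Pads are 19 mm wide; open, the fingers measure 117 mm over their backs; the gripper's body (75 mm by 190 mm) begins 51 mm behind the grasp point.
Start: joints at [1.117, 0.527, 1.433, -0, 1.181, -0.178], TCP at [0.17, 0.602, 0.223] pointing down, gripper open.
Joint ranges: [-3.08, 3.08], [-0.75, 2.2], [0.22, 2.44], [-1.43, 4.57], [0, 2.65], [-2.85, 2.85]. Speed limits (rad/s): [2.79, 2.79, 3.14, 3.14, 3.14, 3.14].

### API

Orientations are given as a rotation vector (axis times angle).
In Python, from workcell import sensors, grab_frame, workorder gives the robot as it stands.
- The arm moves only by the tool arm_command, never from a script. Its arguments are lists of equal length, an entry for each row: "translation": the shift along the tool's x, y, z in cm, a list of three; "turn": the turn about the tool's z in degrees; "hand": the opening, from 0 (shut) to 1 (fully open). In form: {"translation": [[x, y, z], ...], "turn": [turn, ...], "hand": [hand, ...]}. A call has exactly 5 rows; each row shifts and turns the commanded pose from where the row before left it, along the tool's axes as they then stand; what a row does not reach is not made up. A row lasts 1/12 s, in which the tool goes at most 41.7 mm and 7.16 degrees, less where a joint would pass 70% of its speed; a pose out of reach is approached as far as the arm can. A call is refused whole if a number of a shift passes 4.17 or a number of a turn 7.16, either way. A call with a gripper value outside its range is refused whole. The fingers move at their own pace and stop on an object; the grip force is fixed at half the most. Time passes only in rows, so rows that do not move let the fingers close, or fill a call up. It gives the time, the measured TCP pose, the force, the opening and the grip force at its end, in the units of the state.
- sensors.read_state(): the state, without advancing time (a new reading comes with each control period).
- grab_frame(name): name is "side" or "top"; returns a dict with "img" (400x640x3 uint8, blue, green, red), "fov_y" (degrees; the focal length in pixels is half the picture's height over the tangent of half this angle, whatever the lens; pixels are square), "cx", "cy" (the principal point, pixels), "dist_coeffs" ([k1, k2, p1, p2, k3] as OpenCV has them; the pictures are not rectified), "R" (3x3) and "t" (3): a world point X has camera coordinates R X + t. Camera axes: x right, y down, z forward; pixel columns grow to the right and rows downward; lengths in m; the calibration is good to about 2 mm. A picture is of the moment at which its call begins. There is no depth.
- workorder.sign_off(): hands the job in; it is judged then, once.
The state is a dict: "time": time; "joint_positions": joint angles; "joint_velocities": joint speeds; "tau": joint torques, N m; "eef_pos": TCP position; "ee_rot": TCP orientation; "force": force on the tool from outside, world axes, zero at the start; "moment": the same for the moment, N m; "opening": opening from 0.0 (shut) to 1.0 (fully open); "grasp_force": force on a finger pad.
Only numpy, scipy, OpenCV 4.12 (cv2) and the standard library are available. Lean on these libraries where they do the work, as an engineer would, in place of code of your own. Each camera call takes 0.05 s, during which the arm holds its last target. There are 200 camera calls.

## Working session

There is one attempt and no reset: what is moved stays moved. The work goes in short steps, Python scripts to look and compute and a tool call to move; the robot and the scene stay as the last step left them, time stands still between calls to the robot, and variables do not carry over. Pictures are saved under pics/ and viewed, at most 14 in all, crops included, and the job is handed in when it is done.

Besides the shell and the picture viewer there is one more tool, called after ">>>" as name([rows], argument=value, ...), one row to a line, values as JSON. arm_command: Moves the arm, as the interface text tells. Its arguments: {"type":"object","properties":{"translation":{"type":"array"},"turn":{"type":"array"},"hand":{"type":"array"}},"required":["translation","turn","hand"]}

```bash
mkdir -p pics; cat > h.py <<'E'
import numpy as np, cv2
from workcell import sensors, grab_frame, workorder
def K(f):
    F=200/np.tan(np.radians(f["fov_y"])/2)
    return np.array([[F,0,f["cx"]],[0,F,f["cy"]],[0,0,1.]])
def ray(f,uv,z):
    p=cv2.undistortPoints(np.array(uv,float).reshape(-1,1,2),K(f),np.array(f["dist_coeffs"],float)).reshape(-1,2)
    R=np.array(f["R"]);c=-R.T@np.array(f["t"])
    d=np.c_[p,np.ones(len(p))]@R
    return c+d*((z-c[2])/d[:,2])[:,None]
def proj(f,X):
    return cv2.projectPoints(np.array(X,float).reshape(-1,1,3),cv2.Rodrigues(np.array(f["R"],float))[0],np.array(f["t"],float),K(f),np.array(f["dist_coeffs"],float))[0].reshape(-1,2)
E
python3 - <<'E'
from h import *
for n in("top","side"):
    f=grab_frame(n);cv2.imwrite(f"pics/{n}0.png",f["img"]);np.save(f"{n}0.npy",f,allow_pickle=True)
    R=np.array(f["R"]);print(n,f["fov_y"],f["dist_coeffs"],-R.T@np.array(f["t"]),R[2])
s=sensors.read_state();print(s["time"],s["eef_pos"],s["ee_rot"],s["opening"])
print(cv2.Rodrigues(np.array(s["ee_rot"],float))[0].round(3))
E
```

```text
top 43.07318532367059 [-0.01330812  0.          0.          0.          0.        ] [ 0.40129269 -0.02937051  1.22545391] [ 0.05651968  0.02859127 -0.99799202]
side 53.615351319785425 [-0.05321974  0.          0.          0.          0.        ] [ 0.28525181 -0.6996755   0.91641036] [ 0.16691764  0.60313323 -0.77998001]
0.1 [0.16927049 0.60095844 0.22167327] [-4.30165404e-01 -3.11141247e+00  2.92923092e-03] 1.0006034999316866
[[-0.962  0.271 -0.001]
 [ 0.271  0.962 -0.002]
 [ 0.    -0.002 -1.   ]]
```

View pics/top0.png

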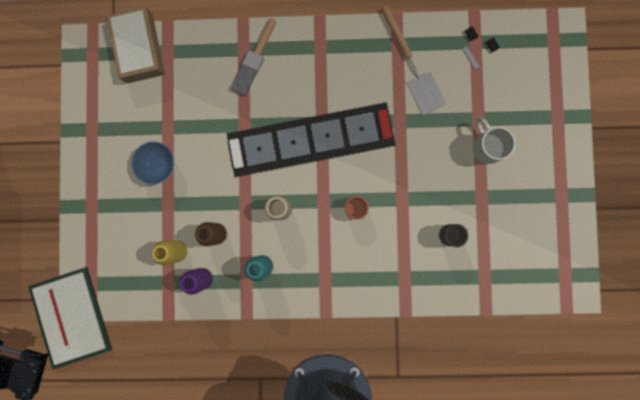

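View pics/side0.png

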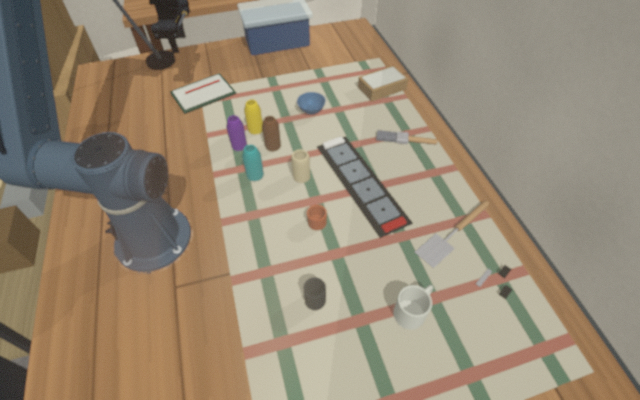

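```bash
python3 - <<'E'
from h import *
for n,b in(("top",(180,100,480,300)),("side",(220,90,430,320))):
    f=np.load(f"{n}0.npy",allow_pickle=True).item();x0,y0,x1,y1=b
    im=f["img"]
    hsv=cv2.cvtColor(im,cv2.COLOR_BGR2HSV)
    seeds=dict(top=dict(cup=(364,208),beaker=(460,236),jar=(287,208),flask=(215,234)),side=dict(cup=(317,222),beaker=(316,297),jar=(301,172),flask=(272,138)))[n]
    for k,(u,v) in seeds.items(): print(n,k,hsv[v,u],hsv[v+4,u],hsv[v-4,u], "tcloth" )
s=3.0
f=np.load("top0.npy",allow_pickle=True).item();im=f["img"]
cv2.imwrite("pics/c1.png",np.vstack([cv2.resize(im[180:280,180:310],None,fx=6,fy=6,interpolation=2)[:290*2]]))
a=[cv2.resize(im[v-35:v+35,u-35:u+35],(280,280),interpolation=2) for u,v in((357,208),(453,236))]
g=np.load("side0.npy",allow_pickle=True).item()["img"]
b=[cv2.resize(g[v-35:v+35,u-35:u+35],(280,280),interpolation=2) for u,v in((317,217),(316,294))]
c=[cv2.resize(im[208-35:208+35,242:312],(240,280),interpolation=2),cv2.resize(g[165-35:165+35,285-35:285+35],(240,280),interpolation=2)]
cv2.imwrite("pics/c2.png",np.hstack([np.vstack([a[0],b[0]]),np.vstack([a[1],b[1]]),np.vstack(c)]))
# dots
d=ray(f,[(259,149),(293,142),(327,135),(362,128)],.012);print(d.round(4))
gray=cv2.cvtColor(im,cv2.COLOR_BGR2GRAY).astype(float);P=[]
for u,v in((259,149),(293,142),(327,135),(362,128)):
    w=np.clip(95-0-gray[v-6:v+7,u-6:u+7],0,None) if 0 else np.clip(np.median(gray[v-8:v+9,u-8:u+9])-12-gray[v-6:v+7,u-6:u+7],0,None)
    yy,xx=np.mgrid[v-6:v+7,u-6:u+7];P.append(((w*xx).sum()/w.sum(),(w*yy).sum()/w.sum()))
P=np.array(P);print(P.round(2));D=ray(f,P,.012);print(D.round(4),np.linalg.norm(np.diff(D,axis=0),axis=1))
E
```

```text
top cup [ 10 125  88] [  7 125  90] [  8 121  82] tcloth
top beaker [30 24 43] [20 36 43] [30 36 42] tcloth
top jar [ 20  64 143] [ 20  66 120] [ 22  68 132] tcloth
top flask [ 14 122  67] [ 11 125  63] [ 13 119  62] tcloth
side cup [  9 128 159] [ 10 122 157] [ 11 130 174] tcloth
side beaker [20 32 97] [22 42 90] [28 42 90] tcloth
side jar [ 22  59 183] [ 22  58 181] [ 24  59 183] tcloth
side flask [ 14 104 115] [ 14  96 117] [ 14 105 117] tcloth
[[ 0.598   0.153   0.012 ]
 [ 0.6128  0.0702  0.012 ]
 [ 0.6276 -0.0125  0.012 ]
 [ 0.6423 -0.0973  0.012 ]]
[[258.76 148.48]
 [292.89 141.9 ]
 [326.97 135.04]
 [361.26 128.31]]
[[ 0.5993  0.1536  0.012 ]
 [ 0.6131  0.0704  0.012 ]
 [ 0.6275 -0.0124  0.012 ]
 [ 0.6416 -0.0955  0.012 ]] [0.08429809 0.08406937 0.08430005]
```

View pics/c2.png

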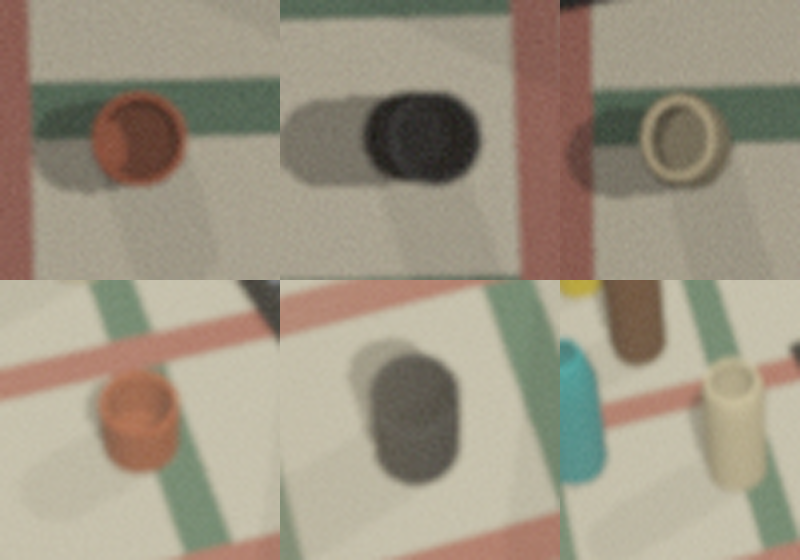

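```bash
cat >> h.py <<'E'
H=dict(cup=.05,beaker=.072,jar=.094,flask=.116,yellow=.116,purple=.116,teal=.116)
R_={"top":dict(cup=((3,85,30),(16,255,255)),beaker=((0,0,0),(179,90,58)),jar=None,flask=((5,80,20),(20,255,100)),yellow=((21,120,40),(32,255,255)),purple=((120,60,20),(170,255,255)),teal=((80,100,20),(100,255,255))),
"side":dict(cup=((5,85,60),(14,255,255)),beaker=((0,0,0),(179,90,125)),jar=None,flask=((8,75,30),(20,255,140)),yellow=((21,120,60),(32,255,255)),purple=((120,60,20),(170,255,255)),teal=((80,100,20),(100,255,255)))}
def blob(f,n,k,uv,r=28):
    u,v=map(int,uv);hsv=cv2.cvtColor(f["img"],cv2.COLOR_BGR2HSV)
    m=cv2.inRange(hsv,*map(np.array,R_[n][k]));w=np.zeros_like(m);w[max(v-r,0):v+r,max(u-r,0):u+r]=255
    m=cv2.morphologyEx(cv2.morphologyEx(m&w,cv2.MORPH_OPEN,np.ones((3,3))),cv2.MORPH_CLOSE,np.ones((7,7)))
    c=max(cv2.findContours(m,0,1)[0],key=cv2.contourArea);h=cv2.convexHull(c);M=cv2.moments(h)
    return M["m10"]/M["m00"],M["m01"]/M["m00"],cv2.boundingRect(h)
E
python3 - <<'E'
from h import *
S=dict(top=dict(cup=(357,208),beaker=(453,236),flask=(210,234),yellow=(170,252),purple=(196,281),teal=(259,268)),side=dict(cup=(317,217),beaker=(316,294),flask=(272,133),yellow=(254,116),purple=(237,133),teal=(253,162)))
for n in S:
    f=np.load(f"{n}0.npy",allow_pickle=True).item()
    for k,uv in S[n].items():
        u,v,b=blob(f,n,k,uv);print(n,k,round(u,1),round(v,1),b,ray(f,[(u,v)],H[k]/2)[0].round(4))
f=np.load("top0.npy",allow_pickle=True).item();print("jar rim top",ray(f,[(277.5,207.3)],.094))
g=np.load("side0.npy",allow_pickle=True).item();print("jar mid side",ray(g,[(301.3,166.5)],.047))
print("bowl",ray(f,[(153,163)],.04),"mug",ray(f,[(498,144)],.08))
for n,f in(("t",f),("s",g)): print(n,proj(f,[(.41,.107,z) for z in(0,.047,.094)]).round(1))
E
```

```text
top cup 356.3 207.1 (345, 196, 24, 23) [ 0.451 -0.078  0.025]
top beaker 452.9 234.9 (440, 225, 27, 21) [ 0.3805 -0.3004  0.036 ]
top flask 210.1 233.5 (196, 223, 29, 22) [0.3966 0.263  0.058 ]
top yellow 168.8 251.7 (153, 241, 33, 23) [0.3564 0.36   0.058 ]
top purple 195.4 280.5 (180, 269, 32, 25) [0.289  0.2983 0.058 ]
top teal 258.2 267.6 (246, 257, 26, 23) [0.3157 0.1522 0.058 ]
side cup 317.2 208.8 (289, 191, 56, 39) [ 0.4593 -0.0508  0.025 ]
side beaker 314.2 293.1 (304, 278, 21, 32) [ 0.3801 -0.2993  0.036 ]
side flask 270.9 133.2 (263, 117, 17, 33) [0.3947 0.2592 0.058 ]
side yellow 253.3 116.9 (245, 100, 18, 34) [0.3545 0.3556 0.058 ]
side purple 236.0 132.5 (227, 116, 19, 34) [0.2873 0.2958 0.058 ]
side teal 251.2 156.5 (244, 148, 15, 19) [0.3156 0.1743 0.058 ]
jar rim top [[0.45194442 0.10107601 0.094     ]]
jar mid side [[0.453242   0.09972336 0.047     ]]
bowl [[0.56692726 0.40284549 0.04      ]] mug [[ 0.58382414 -0.39919772  0.08      ]]
t [[279.9 226.3]
 [277.6 226.2]
 [275.2 226.1]]
s [[287.9 178.2]
 [286.7 167.9]
 [285.5 156.8]]
```

>>> arm_command([
  [0, 0, 0],
  [0, 0, 0],
  [0, 0, 0],
  [0, 0, 0],
  [0, 0, 0],
], turn=[6.46, 6.46, 6.46, 6.46, 6.46], hand=[1, 1, 1, 1, 1])

```text
time: 0.52
eef_pos: [0.1694, 0.6011, 0.2219]
ee_rot: [-1.287, -2.866, 0.002]
force: [-0.3, 1.0, -0.1]
opening: 0.999
grasp_force: 0.0
```

>>> arm_command([
  [0, 0, 0],
  [0, 0, 0],
  [0, 0, 0],
  [0, 0, 0],
  [0, 0, 0],
], turn=[6.46, 6.46, 6.46, 6.46, 6.46], hand=[1, 1, 1, 1, 1])

```text
time: 0.93
eef_pos: [0.1694, 0.6011, 0.222]
ee_rot: [2.033, 2.395, -0.002]
force: [0.5, -0.3, 0.0]
opening: 1.001
grasp_force: 0.0
```

>>> arm_command([
  [-2.4, 3.28, 0],
  [-2.4, 3.28, 0],
  [-2.4, 3.28, 0],
  [-2.4, 3.28, 0],
  [-2.4, 3.28, 0],
], turn=[0, 0, 0, 0, 0], hand=[1, 1, 1, 1, 1])

```text
time: 1.35
eef_pos: [0.3524, 0.5095, 0.2221]
ee_rot: [-2.026, -2.401, 0.002]
force: [-0.2, 1.3, 0.8]
opening: 0.997
grasp_force: 0.0
```

>>> arm_command([
  [-4, 0, 0],
  [-4, 0, 0],
  [-4, 0, 0],
  [-4, 0, 0],
  [-4, 0, 0],
], turn=[0, 0, 0, 0, 0], hand=[1, 1, 1, 1, 1])

```text
time: 1.77
eef_pos: [0.3846, 0.3116, 0.2221]
ee_rot: [-2.026, -2.401, 0.001]
force: [1.6, -0.1, 0.9]
opening: 0.998
grasp_force: 0.0
```

>>> arm_command([
  [-4, 0, 0],
  [-4, 0, 0],
  [-4, 0, 0],
  [-4, 0, 0],
  [-4, 0, 0],
], turn=[0, 0, 0, 0, 0], hand=[1, 1, 1, 1, 1])

```text
time: 2.18
eef_pos: [0.4181, 0.1146, 0.2224]
ee_rot: [-2.026, -2.401, 0.0]
force: [0.6, -0.6, -0.0]
opening: 0.997
grasp_force: 0.0
```

>>> arm_command([
  [-4, 0, 0],
  [-4, 0, 0],
  [-4, 0, 0],
  [-4, 0, 0],
  [-3, 0, 0],
], turn=[0, 0, 0, 0, 0], hand=[1, 1, 1, 1, 1])

```text
time: 2.6
eef_pos: [0.4507, -0.074, 0.2225]
ee_rot: [2.028, 2.398, -0.0]
force: [0.8, 0.4, -0.6]
opening: 1.001
grasp_force: 0.0
```

```bash
cat >> h.py <<'E'
T=dict(cup=(.451,-.078),beaker=(.380,-.300),jar=(.4525,.1005),flask=(.3955,.261))
PAD=dict(cup=(.6416,-.0955),beaker=(.6275,-.0124),jar=(.6131,.0704),flask=(.5993,.1536))
def off(*tg):
    "successive tool-axis offsets, cm"
    s=sensors.read_state();R=cv2.Rodrigues(np.array(s["ee_rot"],float))[0];p=np.array(s["eef_pos"])
    print("t",s["time"],"pos",p.round(4),"yaw",np.degrees(np.arctan2(R[1,1],R[0,1])).round(2),"F",np.round(s["force"],1))
    for q in tg: print(q,(R.T@(np.array(q)-p)*100).round(2));p=np.array(q)
E
python3 - <<'E'
from h import *
off((*T["cup"],.14),(*T["cup"],.012),(*T["cup"],.14),(*PAD["cup"],.14),(*PAD["cup"],.026))
E
```

```text
t 2.6 pos [ 0.4507 -0.074   0.2225] yaw 9.56 F [ 0.8  0.4 -0.6]
(0.451, -0.078, 0.14) [-0.39 -0.04  8.25]
(0.451, -0.078, 0.012) [ 1.00e-02 -1.00e-02  1.28e+01]
(0.451, -0.078, 0.14) [-1.00e-02  1.00e-02 -1.28e+01]
(0.6416, -0.0955, 0.14) [-4.89e+00  1.85e+01  1.00e-02]
(0.6416, -0.0955, 0.026) [ 1.00e-02 -1.00e-02  1.14e+01]
```

>>> arm_command([
  [-0.4, 0, 4],
  [0, 0, 4],
  [0, 0, 4],
  [0, 0, 3],
  [0, 0, 2],
], turn=[0, 0, 0, 0, 0], hand=[1, 1, 1, 1, 1])

```text
time: 3.02
eef_pos: [0.4493, -0.0745, 0.0497]
ee_rot: [-2.025, -2.396, 0.002]
force: [0.4, -1.1, 0.7]
opening: 0.997
grasp_force: 0.0
```

>>> arm_command([
  [0, 0, 2],
  [0, 0, 1.3],
  [0, 0, 0.7],
  [0, 0, 0],
  [0, 0, 0],
], turn=[0, 0, 0, 0, 0], hand=[1, 1, 1, 0.85, 0.75])

```text
time: 3.43
eef_pos: [0.451, -0.0748, 0.0125]
ee_rot: [-2.026, -2.4, 0.0]
force: [0.4, 0.8, -1.0]
opening: 0.925
grasp_force: 0.0
```

>>> arm_command([
  [0, 0, 0],
  [0, 0, 0],
  [0, 0, 0],
  [0, 0, 0],
  [0, 0, 0],
], turn=[0, 0, 0, 0, 0], hand=[0.68, 0.6, 0.5, 0.5, 0.5])

```text
time: 3.85
eef_pos: [0.4512, -0.0749, 0.0132]
ee_rot: [2.026, 2.4, 0.0]
force: [-0.8, 0.2, 5.4]
opening: 0.613
grasp_force: 29.9
```

>>> arm_command([
  [0, 0, -1],
  [0, 0, -2],
  [0, 0, -3],
  [0, 0, -3],
  [0, 0, -3],
], turn=[0, 0, 0, 0, 0], hand=[0.3, 0.3, 0.3, 0.3, 0.3])

```text
time: 4.27
eef_pos: [0.4504, -0.0746, 0.1341]
ee_rot: [-2.026, -2.4, 0.0]
force: [-0.1, -0.5, -0.7]
opening: 0.616
grasp_force: 29.8
```

>>> arm_command([
  [-1, 3, 0],
  [-1, 4, 0],
  [-1, 4, 0],
  [-1, 4, 0],
  [-1, 3, 0],
], turn=[0, 0, 0, 0, 0], hand=[0.3, 0.3, 0.3, 0.3, 0.3])

```text
time: 4.68
eef_pos: [0.64, -0.0938, 0.1339]
ee_rot: [2.024, 2.399, 0.003]
force: [0.9, -0.2, -1.0]
opening: 0.612
grasp_force: 29.8
```

```bash
python3 - <<'E'
from h import *
q=np.array(PAD["cup"])+[0,.002]
off((*q,.06),(*q,.027))
print(sensors.read_state()["opening"],sensors.read_state()["grasp_force"])
E
```

```text
t 4.6833 pos [ 0.64   -0.0938  0.1339] yaw 9.68 F [ 0.9 -0.2 -1. ]
(np.float64(0.6416), np.float64(-0.0935), 0.06) [0.01 0.14 7.39]
(np.float64(0.6416), np.float64(-0.0935), 0.027) [ 0.   -0.01  3.3 ]
0.6122727205337025 29.83048359109496
```

>>> arm_command([
  [0, 0.1, 3],
  [0, 0, 3.5],
  [0, 0, 2],
  [0, 0, 1],
  [0, 0, 0.6],
], turn=[0, 0, 0, 0, 0], hand=[0.3, 0.3, 0.3, 0.3, 0.3])

```text
time: 5.1
eef_pos: [0.6365, -0.0933, 0.0301]
ee_rot: [-2.025, -2.398, 0.002]
force: [0.4, -0.9, -1.5]
opening: 0.614
grasp_force: 29.8
```

>>> arm_command([
  [0, 0, 0.3],
  [0, 0, 0.2],
  [0, 0, 0.1],
  [0, 0, 0.05],
  [0, 0, 0.0],
], turn=[0, 0, 0, 0, 0], hand=[0.3, 0.3, 0.3, 0.3, 0.3])

```text
time: 5.52
eef_pos: [0.6385, -0.094, 0.0262]
ee_rot: [2.025, 2.399, 0.001]
force: [0.1, 0.6, -1.1]
opening: 0.613
grasp_force: 29.8
```

>>> arm_command([
  [0, 0.2, 0],
  [0, 0, 0.05],
  [0, 0, 0.05],
  [0, 0, 0],
  [0, 0, 0],
], turn=[0, 0, 0, 0, 0], hand=[0.3, 0.3, 0.3, 0.3, 0.3])

```text
time: 5.93
eef_pos: [0.6407, -0.0936, 0.0253]
ee_rot: [2.025, 2.399, 0.001]
force: [-1.0, 0.8, 5.2]
opening: 0.614
grasp_force: 29.9
```

>>> arm_command([
  [0, 0, 0],
  [0, 0, 0],
  [0, 0, 0],
  [0, 0, 0],
  [0, 0, 0],
], turn=[0, 0, 0, 0, 0], hand=[0.65, 0.75, 0.9, 1, 1])

```text
time: 6.35
eef_pos: [0.6395, -0.0934, 0.0237]
ee_rot: [-2.026, -2.4, 0.0]
force: [-0.8, -0.9, -0.7]
opening: 0.87
grasp_force: 0.0
```

>>> arm_command([
  [0, 0, -1],
  [0, 0, -3],
  [0, 0, -4],
  [0, 0, -4],
  [0, 0, -2],
], turn=[0, 0, 0, 0, 0], hand=[1, 1, 1, 1, 1])

```text
time: 6.77
eef_pos: [0.6422, -0.0941, 0.1698]
ee_rot: [2.022, 2.395, 0.005]
force: [0.2, 0.3, 0.6]
opening: 0.998
grasp_force: 0.0
```

```bash
python3 - <<'E'
from h import *
off((*T["beaker"],.165),(*T["beaker"],.023))
E
```

```text
t 6.7667 pos [ 0.6422 -0.0941  0.1698] yaw 9.66 F [0.2 0.3 0.6]
(0.38, -0.3, 0.165) [-15.9  -29.3    0.33]
(0.38, -0.3, 0.023) [ 0.05 -0.1  14.2 ]
```

>>> arm_command([
  [-1.6, -2.9, 0],
  [-1.6, -3, 0],
  [-1.6, -3, 0],
  [-1.6, -3, 0],
  [-1.6, -3, 0],
], turn=[0, 0, 0, 0, 0], hand=[1, 1, 1, 1, 1])

```text
time: 7.18
eef_pos: [0.5051, -0.1979, 0.1649]
ee_rot: [2.025, 2.4, 0.0]
force: [0.3, -0.3, -0.5]
opening: 1.002
grasp_force: 0.0
```

>>> arm_command([
  [-1.6, -3, 0],
  [-1.6, -3, 0],
  [-1.6, -3, 0],
  [-1.6, -3, 0],
  [-1.5, -2.4, 0],
], turn=[0, 0, 0, 0, 0], hand=[1, 1, 1, 1, 1])

```text
time: 7.6
eef_pos: [0.3756, -0.3001, 0.1648]
ee_rot: [2.027, 2.4, -0.001]
force: [0.4, -0.4, -0.4]
opening: 0.997
grasp_force: 0.0
```

```bash
python3 - <<'E'
from h import *
off((*T["beaker"],.165),(*T["beaker"],.023))
f=grab_frame("top");u,v,b=blob(f,"top","cup",(381,128));print(u,v,b,ray(f,[(u,v)],.037))
cv2.imwrite("pics/c3.png",cv2.resize(f["img"][90:270,220:500],None,fx=2.8,fy=2.8,interpolation=2))
E
```

```text
t 7.6 pos [ 0.3756 -0.3001  0.1648] yaw 9.63 F [ 0.4 -0.4 -0.4]
(0.38, -0.3, 0.165) [-0.07  0.43 -0.02]
(0.38, -0.3, 0.023) [ 0.   0.  14.2]
399.54874892148405 127.23497267759561 (394, 100, 12, 56) [[ 0.63667323 -0.18437065  0.037     ]]
```

View pics/c3.png

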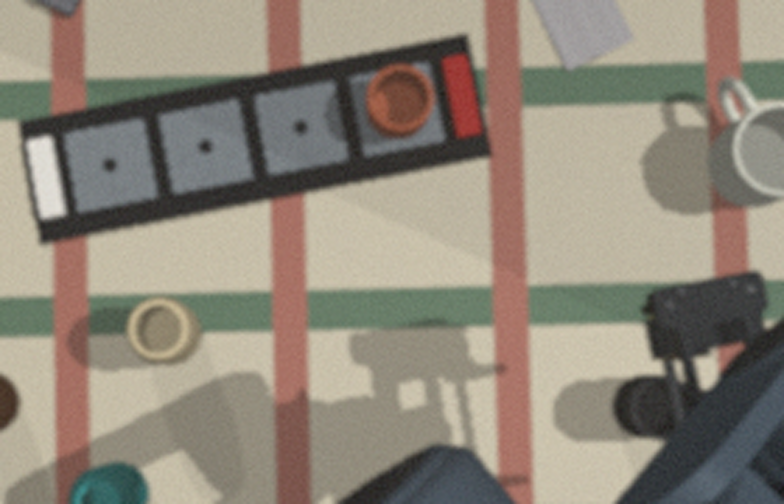

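>>> arm_command([
  [0, 0.2, 4],
  [0, 0.2, 4],
  [0, 0, 3],
  [0, 0, 2],
  [0, 0, 0.9],
], turn=[0, 0, 0, 0, 0], hand=[1, 1, 1, 1, 1])

```text
time: 8.07
eef_pos: [0.3808, -0.2977, 0.023]
ee_rot: [-2.025, -2.397, -0.001]
force: [0.3, -0.5, -0.3]
opening: 0.998
grasp_force: 0.0
```

>>> arm_command([
  [0, 0, 0.3],
  [0, 0, 0],
  [0, 0, 0],
  [0, 0, 0],
  [0, 0, 0],
], turn=[0, 0, 0, 0, 0], hand=[1, 0.8, 0.7, 0.6, 0.5])

```text
time: 8.48
eef_pos: [0.3822, -0.2993, 0.0233]
ee_rot: [2.025, 2.399, -0.001]
force: [0.3, 0.4, -0.1]
opening: 0.786
grasp_force: 0.0
```

>>> arm_command([
  [0, 0, 0],
  [0, 0, 0],
  [0, 0, 0],
  [0, 0, 0],
  [0, 0, 0],
], turn=[0, 0, 0, 0, 0], hand=[0.3, 0.3, 0.3, 0.3, 0.3])

```text
time: 8.9
eef_pos: [0.3817, -0.299, 0.0228]
ee_rot: [2.026, 2.4, -0.0]
force: [-0.1, 0.7, 6.1]
opening: 0.625
grasp_force: 30.0
```

```bash
python3 - <<'E'
from h import *
f=np.load("top0.npy",allow_pickle=True).item()
print("cup rim by eye",ray(f,[(362.9,125.7)],.062))
off((*T["beaker"],.15))
E
```

```text
cup rim by eye [[ 0.63767433 -0.09674358  0.062     ]]
t 8.9 pos [ 0.3817 -0.299   0.0228] yaw 9.66 F [-0.1  0.7  6.1]
(0.38, -0.3, 0.15) [ -0.09  -0.18 -12.72]
```

>>> arm_command([
  [0, 0, -1],
  [0, 0, -2],
  [0, 0, -3],
  [0, 0, -4],
  [0, 0, -3],
], turn=[0, 0, 0, 0, 0], hand=[0.3, 0.3, 0.3, 0.3, 0.3])

```text
time: 9.32
eef_pos: [0.3814, -0.2984, 0.1543]
ee_rot: [2.026, 2.4, 0.0]
force: [0.3, -1.1, -1.2]
opening: 0.622
grasp_force: 30.0
```

```bash
python3 - <<'E'
from h import *
q=np.array(PAD["beaker"])+[.001,0]
off((*q,.153),(*q,.035))
E
```

```text
t 9.3167 pos [ 0.3814 -0.2984  0.1543] yaw 9.65 F [ 0.3 -1.1 -1.2]
(np.float64(0.6285), np.float64(-0.0124), 0.153) [24.05 29.15  0.14]
(np.float64(0.6285), np.float64(-0.0124), 0.035) [ 0.  -0.  11.8]
```

>>> arm_command([
  [0.7, 0.9, 0],
  [1.4, 1.7, 0],
  [2.2, 2.6, 0],
  [2.4, 2.9, 0],
  [2.4, 2.9, 0],
], turn=[0, 0, 0, 0, 0], hand=[0.3, 0.3, 0.3, 0.3, 0.3])

```text
time: 9.73
eef_pos: [0.4748, -0.1888, 0.1517]
ee_rot: [-2.028, -2.398, -0.0]
force: [-0.1, -0.8, -0.7]
opening: 0.626
grasp_force: 30.0
```

>>> arm_command([
  [2.4, 2.9, 0],
  [2.4, 2.9, 0],
  [2.4, 2.9, 0],
  [2.4, 2.9, 0],
  [2.4, 2.9, 0],
], turn=[0, 0, 0, 0, 0], hand=[0.3, 0.3, 0.3, 0.3, 0.3])

```text
time: 10.15
eef_pos: [0.5975, -0.0454, 0.1512]
ee_rot: [-2.025, -2.399, 0.001]
force: [1.2, -1.1, -1.4]
opening: 0.618
grasp_force: 30.0
```

>>> arm_command([
  [1.8, 2.2, 0],
  [1.1, 1.4, 0],
  [0, 0, 1],
  [0, 0, 2],
  [0, 0, 2],
], turn=[0, 0, 0, 0, 0], hand=[0.3, 0.3, 0.3, 0.3, 0.3])

```text
time: 10.57
eef_pos: [0.6274, -0.0128, 0.101]
ee_rot: [-2.025, -2.401, 0.001]
force: [-0.0, 0.4, -1.9]
opening: 0.619
grasp_force: 30.0
```

```bash
python3 - <<'E'
from h import *
q=np.array(PAD["beaker"])+[.001,0]
off((*q,.035))
E
```

```text
t 10.5667 pos [ 0.6274 -0.0128  0.101 ] yaw 9.72 F [-0.   0.4 -1.9]
(np.float64(0.6285), np.float64(-0.0124), 0.035) [0.02 0.12 6.6 ]
```

>>> arm_command([
  [0, 0.2, 2],
  [0, 0.1, 2],
  [0, 0, 1.2],
  [0, 0, 0.6],
  [0, 0, 0.3],
], turn=[0, 0, 0, 0, 0], hand=[0.3, 0.3, 0.3, 0.3, 0.3])

```text
time: 10.98
eef_pos: [0.6297, -0.0129, 0.0395]
ee_rot: [-2.025, -2.398, 0.003]
force: [-0.2, -0.1, -0.8]
opening: 0.624
grasp_force: 30.0
```

>>> arm_command([
  [0, 0, 0.2],
  [0, 0, 0.1],
  [0, 0, 0.1],
  [0, 0, 0.05],
  [0, 0, 0],
], turn=[0, 0, 0, 0, 0], hand=[0.3, 0.3, 0.3, 0.3, 0.3])

```text
time: 11.4
eef_pos: [0.6315, -0.0128, 0.0372]
ee_rot: [2.026, 2.4, 0.001]
force: [-0.4, -0.2, -1.4]
opening: 0.625
grasp_force: 30.0
```

>>> arm_command([
  [0, -0.1, 0.05],
  [0, 0, 0.05],
  [0, 0, 0.05],
  [0, 0, 0.05],
  [0, 0, 0],
], turn=[0, 0, 0, 0, 0], hand=[0.3, 0.3, 0.3, 0.3, 0.3])

```text
time: 11.82
eef_pos: [0.6302, -0.0129, 0.0349]
ee_rot: [2.027, 2.401, 0.0]
force: [0.0, 1.0, 1.5]
opening: 0.622
grasp_force: 30.0
```

Contact; release and rise.

>>> arm_command([
  [0, 0, 0],
  [0, 0, 0],
  [0, 0, 0],
  [0, 0, 0],
  [0, 0, 0],
], turn=[0, 0, 0, 0, 0], hand=[0.65, 0.75, 0.9, 1, 1])

```text
time: 12.23
eef_pos: [0.6302, -0.013, 0.0345]
ee_rot: [2.027, 2.4, 0.0]
force: [0.3, 0.8, -0.2]
opening: 0.869
grasp_force: 0.0
```

>>> arm_command([
  [0, 0, -1],
  [0, 0, -3],
  [0, 0, -4],
  [0, 0, -4],
  [0, 0, -3],
], turn=[0, 0, 0, 0, 0], hand=[1, 1, 1, 1, 1])

```text
time: 12.65
eef_pos: [0.6311, -0.0131, 0.1885]
ee_rot: [2.024, 2.398, 0.003]
force: [1.7, -0.1, 0.3]
opening: 0.993
grasp_force: 0.0
```

```bash
python3 - <<'E'
from h import *
off((*T["jar"],.187),(*T["jar"],.037))
E
```

```text
t 12.65 pos [ 0.6311 -0.0131  0.1885] yaw 9.66 F [ 1.7 -0.1  0.3]
(0.4525, 0.1005, 0.187) [ 14.19 -15.7    0.08]
(0.4525, 0.1005, 0.037) [ 0.02 -0.05 15.  ]
```

>>> arm_command([
  [2.6, -2.9, 0],
  [2.8, -3.1, 0],
  [2.8, -3.1, 0],
  [2.8, -3.1, 0],
  [2.2, -2.4, 0],
], turn=[0, 0, 0, 0, 0], hand=[1, 1, 1, 1, 1])

```text
time: 13.07
eef_pos: [0.4608, 0.0938, 0.1852]
ee_rot: [-2.026, -2.399, 0.001]
force: [-0.4, 0.5, -0.1]
opening: 0.997
grasp_force: 0.0
```

>>> arm_command([
  [1, -1.1, 0],
  [0, 0, 0],
  [0, 0, 1],
  [0, 0, 2],
  [0, 0, 1],
], turn=[0, 0, 0, 0, 0], hand=[1, 1, 1, 1, 1])

```text
time: 13.48
eef_pos: [0.4542, 0.0999, 0.1442]
ee_rot: [2.025, 2.398, 0.003]
force: [-0.4, 0.5, 0.2]
opening: 0.999
grasp_force: 0.0
```

```bash
python3 - <<'E'
from h import *
off((*T["jar"],.037))
E
```

```text
t 13.4833 pos [0.4542 0.0999 0.1442] yaw 9.64 F [-0.4  0.5  0.2]
(0.4525, 0.1005, 0.037) [ 0.1  -0.19 10.72]
```

>>> arm_command([
  [0.1, -0.1, 2],
  [0, 0, 3.5],
  [0, 0, 3],
  [0, 0, 1.5],
  [0, 0, 0.7],
], turn=[0, 0, 0, 0, 0], hand=[1, 1, 1, 1, 1])

```text
time: 13.9
eef_pos: [0.452, 0.1006, 0.0353]
ee_rot: [-2.027, -2.399, 0.001]
force: [-0.5, -0.0, 0.3]
opening: 0.999
grasp_force: 0.0
```

>>> arm_command([
  [0, 0, 0],
  [0, 0, 0],
  [0, 0, 0],
  [0, 0, 0],
  [0, 0, 0],
], turn=[0, 0, 0, 0, 0], hand=[0.9, 0.8, 0.75, 0.7, 0.65])

```text
time: 14.32
eef_pos: [0.4516, 0.1014, 0.0386]
ee_rot: [2.025, 2.399, 0.003]
force: [-0.7, -0.7, 0.1]
opening: 0.72
grasp_force: 0.0
```

>>> arm_command([
  [0, 0, 0],
  [0, 0, 0],
  [0, 0, 0],
  [0, 0, 0],
  [0, 0, 0],
], turn=[0, 0, 0, 0, 0], hand=[0.5, 0.3, 0.3, 0.3, 0.3])

```text
time: 14.73
eef_pos: [0.4522, 0.1014, 0.0384]
ee_rot: [2.025, 2.399, 0.003]
force: [1.8, -0.1, 5.2]
opening: 0.621
grasp_force: 29.9
```

```bash
python3 - <<'E'
from h import *
off((*T["jar"],.157),(*(np.array(PAD["jar"])+[.001,0]),.157))
E
```

```text
t 14.7333 pos [0.4522 0.1014 0.0384] yaw 9.66 F [ 1.8 -0.1  5.2]
(0.4525, 0.1005, 0.157) [ -0.1    0.06 -11.86]
(np.float64(0.6141), np.float64(0.0704), 0.157) [-5.68 15.43  0.06]
```

>>> arm_command([
  [0, 0, -1],
  [0, 0, -2],
  [0, 0, -3],
  [0, 0, -4],
  [0, 0, -2],
], turn=[0, 0, 0, 0, 0], hand=[0.3, 0.3, 0.3, 0.3, 0.3])

```text
time: 15.15
eef_pos: [0.4509, 0.1015, 0.1602]
ee_rot: [2.025, 2.4, 0.002]
force: [0.8, -0.1, -2.4]
opening: 0.629
grasp_force: 29.8
```

>>> arm_command([
  [-0.7, 1.9, 0],
  [-1.1, 3, 0],
  [-1.3, 3.5, 0],
  [-1.3, 3.5, 0],
  [-0.8, 2.2, 0],
], turn=[0, 0, 0, 0, 0], hand=[0.3, 0.3, 0.3, 0.3, 0.3])

```text
time: 15.57
eef_pos: [0.6016, 0.0729, 0.1574]
ee_rot: [2.026, 2.398, 0.002]
force: [0.8, 0.3, -1.2]
opening: 0.625
grasp_force: 29.8
```

>>> arm_command([
  [-0.4, 1.2, 0],
  [0, 0, 0],
  [0, 0, 1],
  [0, 0, 2],
  [0, 0, 2],
], turn=[0, 0, 0, 0, 0], hand=[0.3, 0.3, 0.3, 0.3, 0.3])

```text
time: 15.98
eef_pos: [0.6085, 0.0724, 0.1066]
ee_rot: [-2.025, -2.4, 0.002]
force: [-0.3, -0.5, -2.5]
opening: 0.627
grasp_force: 29.8
```

```bash
python3 - <<'E'
from h import *
off((*(np.array(PAD["jar"])+[.001,0.001]),.0505))
E
```

```text
t 15.9833 pos [0.6085 0.0724 0.1066] yaw 9.68 F [-0.3 -0.5 -2.5]
(np.float64(0.6141), np.float64(0.0714), 0.0505) [-0.19  0.55  5.61]
```

>>> arm_command([
  [-0.1, 0.3, 1.5],
  [0, 0, 1.5],
  [0, 0, 1],
  [0, 0, 0.6],
  [0, 0, 0.3],
], turn=[0, 0, 0, 0, 0], hand=[0.3, 0.3, 0.3, 0.3, 0.3])

```text
time: 16.4
eef_pos: [0.6126, 0.0716, 0.0573]
ee_rot: [-2.025, -2.399, 0.003]
force: [1.0, -0.2, -2.1]
opening: 0.622
grasp_force: 29.8
```

>>> arm_command([
  [0, 0, 0.1],
  [0, 0, 0.1],
  [0, 0, 0.1],
  [0, 0, 0],
  [0, 0, 0],
], turn=[0, 0, 0, 0, 0], hand=[0.3, 0.3, 0.3, 0.3, 0.3])

```text
time: 16.82
eef_pos: [0.6144, 0.0713, 0.0561]
ee_rot: [2.026, 2.4, 0.001]
force: [0.2, -0.2, -1.1]
opening: 0.622
grasp_force: 29.8
```

>>> arm_command([
  [0, 0, 0.1],
  [0, 0, 0.1],
  [0, 0, 0.1],
  [0, 0, 0.05],
  [0, 0, 0],
], turn=[0, 0, 0, 0, 0], hand=[0.3, 0.3, 0.3, 0.3, 0.3])

```text
time: 17.23
eef_pos: [0.6139, 0.0714, 0.0518]
ee_rot: [-2.026, -2.4, 0.0]
force: [-0.1, 0.0, -2.0]
opening: 0.627
grasp_force: 29.8
```

>>> arm_command([
  [0, 0, 0.05],
  [0, 0, 0.05],
  [0, 0, 0],
  [0, 0, 0],
  [0, 0, 0],
], turn=[0, 0, 0, 0, 0], hand=[0.3, 0.3, 0.3, 0.3, 0.3])

```text
time: 17.65
eef_pos: [0.614, 0.0714, 0.0511]
ee_rot: [2.027, 2.4, 0.0]
force: [0.3, 0.8, -1.9]
opening: 0.626
grasp_force: 29.8
```

>>> arm_command([
  [0, 0, 0.05],
  [0, 0, 0.05],
  [0, 0, 0],
  [0, 0, 0],
  [0, 0, 0],
], turn=[0, 0, 0, 0, 0], hand=[0.3, 0.3, 0.3, 0.3, 0.3])

```text
time: 18.07
eef_pos: [0.6141, 0.0714, 0.0504]
ee_rot: [2.026, 2.4, 0.0]
force: [0.0, 0.9, 2.5]
opening: 0.631
grasp_force: 29.8
```

>>> arm_command([
  [0, 0, 0],
  [0, 0, 0],
  [0, 0, 0],
  [0, 0, 0],
  [0, 0, 0],
], turn=[0, 0, 0, 0, 0], hand=[0.65, 0.75, 0.9, 1, 1])

```text
time: 18.48
eef_pos: [0.6141, 0.0713, 0.05]
ee_rot: [2.027, 2.4, 0.0]
force: [0.0, 0.1, 1.1]
opening: 0.873
grasp_force: 0.0
```

>>> arm_command([
  [0, 0, -1],
  [0, 0, -3],
  [0, 0, -4],
  [0, 0, -4],
  [0, 0, -3],
], turn=[0, 0, 0, 0, 0], hand=[1, 1, 1, 1, 1])

```text
time: 18.9
eef_pos: [0.615, 0.0714, 0.204]
ee_rot: [2.025, 2.398, 0.004]
force: [1.0, -0.1, 1.2]
opening: 0.995
grasp_force: 0.0
```

```bash
python3 - <<'E'
from h import *
off((*T["flask"],.205),(*T["flask"],.061))
E
```

```text
t 18.9 pos [0.615  0.0714 0.204 ] yaw 9.66 F [ 1.  -0.1  1.2]
(0.3955, 0.261, 0.205) [ 22.38 -18.45  -0.19]
(0.3955, 0.261, 0.061) [ 1.00e-02 -5.00e-02  1.44e+01]
```

>>> arm_command([
  [2.8, -2.3, 0],
  [2.8, -2.3, 0],
  [2.8, -2.3, 0],
  [2.8, -2.3, 0],
  [2.8, -2.3, 0],
], turn=[0, 0, 0, 0, 0], hand=[1, 1, 1, 1, 1])

```text
time: 19.32
eef_pos: [0.4759, 0.1909, 0.201]
ee_rot: [2.027, 2.399, 0.002]
force: [0.0, 0.2, 0.2]
opening: 1.003
grasp_force: 0.0
```

>>> arm_command([
  [2.8, -2.3, 0],
  [2.8, -2.3, 0],
  [1.8, -1.5, 0],
  [1, -0.8, 0],
  [0, 0, 0],
], turn=[0, 0, 0, 0, 0], hand=[1, 1, 1, 1, 1])

```text
time: 19.73
eef_pos: [0.393, 0.2625, 0.2006]
ee_rot: [-2.022, -2.404, 0.0]
force: [-0.1, 0.0, 0.3]
opening: 0.999
grasp_force: 0.0
```

```bash
python3 - <<'E'
from h import *
off((*T["flask"],.061))
f=grab_frame("top")
cv2.imwrite("pics/c4.png",cv2.resize(f["img"][90:290,140:420],None,fx=2.8,fy=2.8,interpolation=2))
E
```

```text
t 19.7333 pos [0.393  0.2625 0.2006] yaw 9.84 F [-0.1  0.   0.3]
(0.3955, 0.261, 0.061) [-0.19  0.23 13.96]
```

View pics/c4.png

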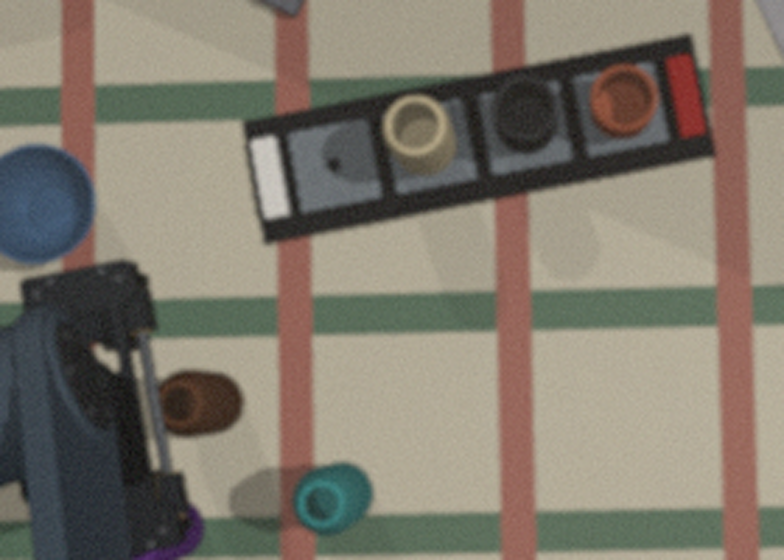

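>>> arm_command([
  [-0.2, 0.2, 2],
  [0, 0, 3.5],
  [0, 0, 3.5],
  [0, 0, 2.5],
  [0, 0, 1.5],
], turn=[0, 0, 0, 0, 0], hand=[1, 1, 1, 1, 1])

```text
time: 20.2
eef_pos: [0.3985, 0.2582, 0.0675]
ee_rot: [-2.029, -2.398, 0.003]
force: [0.2, 0.4, -0.4]
opening: 1.001
grasp_force: 0.0
```

>>> arm_command([
  [0, 0, 0.9],
  [0, 0, 0],
  [0, 0, 0],
  [0, 0, 0],
  [0, 0, 0],
], turn=[0, 0, 0, 0, 0], hand=[1, 0.9, 0.8, 0.75, 0.72])

```text
time: 20.62
eef_pos: [0.3986, 0.2599, 0.0622]
ee_rot: [2.026, 2.399, 0.004]
force: [0.3, -0.2, -0.0]
opening: 0.785
grasp_force: 0.0
```

```bash
python3 - <<'E'
from h import *
off((*T["flask"],.061))
f=grab_frame("side")
cv2.imwrite("pics/c5.png",cv2.resize(f["img"][60:220,200:420],None,fx=3.5,fy=3.5,interpolation=2))
E
```

```text
t 20.6167 pos [0.3986 0.2599 0.0622] yaw 9.64 F [ 0.3 -0.2 -0. ]
(0.3955, 0.261, 0.061) [ 0.16 -0.29  0.12]
```

View pics/c5.png

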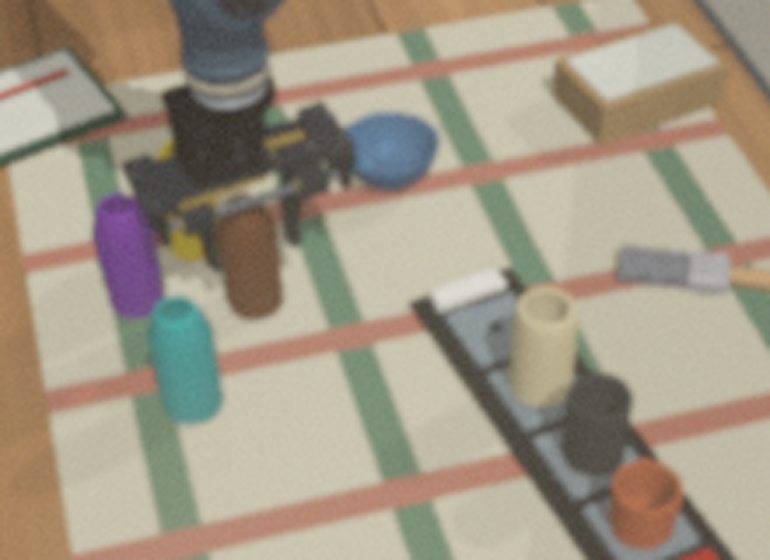

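>>> arm_command([
  [0.1, -0.2, 0.1],
  [0, 0, 0],
  [0, 0, 0],
  [0, 0, 0],
  [0, 0, 0],
], turn=[0, 0, 0, 0, 0], hand=[0.75, 0.7, 0.65, 0.6, 0.5])

```text
time: 21.08
eef_pos: [0.396, 0.2606, 0.0604]
ee_rot: [2.026, 2.4, 0.003]
force: [1.7, 0.2, 2.4]
opening: 0.637
grasp_force: 30.0
```

>>> arm_command([
  [0, 0, 0],
  [0, 0, 0],
  [0, 0, 0],
  [0, 0, 0],
  [0, 0, 0],
], turn=[0, 0, 0, 0, 0], hand=[0.3, 0.3, 0.3, 0.3, 0.3])

```text
time: 21.5
eef_pos: [0.396, 0.2606, 0.0604]
ee_rot: [2.026, 2.4, 0.002]
force: [1.2, 0.7, 4.8]
opening: 0.635
grasp_force: 30.0
```

```bash
python3 - <<'E'
from h import *
off((*T["flask"],.181),(*(np.array(PAD["flask"])+[.001,-.001]),.181))
E
```

```text
t 21.5 pos [0.396  0.2606 0.0604] yaw 9.66 F [1.2 0.7 4.8]
(0.3955, 0.261, 0.181) [  0.05  -0.02 -12.06]
(np.float64(0.6003000000000001), np.float64(0.15259999999999999), 0.181) [-14.12  18.37   0.03]
```

>>> arm_command([
  [0, 0, -1],
  [0, 0, -2],
  [0, 0, -3],
  [0, 0, -4],
  [0, 0, -2],
], turn=[0, 0, 0, 0, 0], hand=[0.3, 0.3, 0.3, 0.3, 0.3])

```text
time: 21.92
eef_pos: [0.3945, 0.2603, 0.182]
ee_rot: [-2.026, -2.4, 0.001]
force: [1.8, 0.0, -2.5]
opening: 0.638
grasp_force: 30.0
```

>>> arm_command([
  [-0.9, 1.2, 0],
  [-1.7, 2.2, 0],
  [-2.2, 2.9, 0],
  [-2.3, 3, 0],
  [-2.3, 3, 0],
], turn=[0, 0, 0, 0, 0], hand=[0.3, 0.3, 0.3, 0.3, 0.3])

```text
time: 22.33
eef_pos: [0.5318, 0.1867, 0.1775]
ee_rot: [-2.024, -2.398, 0.007]
force: [0.2, 1.8, -3.7]
opening: 0.636
grasp_force: 30.0
```

>>> arm_command([
  [-2.2, 2.8, 0],
  [-1.5, 2, 0],
  [-0.9, 1.2, 0],
  [0, 0, 0],
  [0, 0, 1],
], turn=[0, 0, 0, 0, 0], hand=[0.3, 0.3, 0.3, 0.3, 0.3])

```text
time: 22.75
eef_pos: [0.5994, 0.152, 0.1686]
ee_rot: [-2.028, -2.398, 0.001]
force: [-0.6, 0.3, -3.0]
opening: 0.638
grasp_force: 30.0
```

```bash
python3 - <<'E'
from h import *
off((*(np.array(PAD["flask"])+[.001,-.001]),.0724))
E
```

```text
t 22.75 pos [0.5994 0.152  0.1686] yaw 9.55 F [-0.6  0.3 -3. ]
(np.float64(0.6003000000000001), np.float64(0.15259999999999999), 0.0724) [0.04 0.11 9.62]
```

>>> arm_command([
  [0, 0.1, 2],
  [0, 0, 2],
  [0, 0, 2],
  [0, 0, 1.3],
  [0, 0, 0.8],
], turn=[0, 0, 0, 0, 0], hand=[0.3, 0.3, 0.3, 0.3, 0.3])

```text
time: 23.17
eef_pos: [0.5956, 0.1536, 0.0851]
ee_rot: [-2.021, -2.397, 0.01]
force: [-0.6, -0.2, -2.5]
opening: 0.635
grasp_force: 30.0
```

>>> arm_command([
  [0, 0, 0.4],
  [0, 0, 0.2],
  [0, 0, 0.1],
  [0, 0, 0.1],
  [0, 0, 0],
], turn=[0, 0, 0, 0, 0], hand=[0.3, 0.3, 0.3, 0.3, 0.3])

```text
time: 23.58
eef_pos: [0.6005, 0.1533, 0.0817]
ee_rot: [2.026, 2.4, 0.002]
force: [0.3, -0.2, -2.9]
opening: 0.64
grasp_force: 30.0
```

```bash
python3 - <<'E'
from h import *
off((*(np.array(PAD["flask"])+[.001,-.001]),.0724))
E
```

```text
t 23.5833 pos [0.6005 0.1533 0.0817] yaw 9.66 F [ 0.3 -0.2 -2.9]
(np.float64(0.6003000000000001), np.float64(0.15259999999999999), 0.0724) [-0.06 -0.04  0.93]
```

>>> arm_command([
  [0, 0, 0.2],
  [0, 0, 0.2],
  [0, 0, 0.2],
  [0, 0, 0.1],
  [0, 0, 0.05],
], turn=[0, 0, 0, 0, 0], hand=[0.3, 0.3, 0.3, 0.3, 0.3])

```text
time: 24.0
eef_pos: [0.5999, 0.1531, 0.0733]
ee_rot: [-2.026, -2.4, 0.001]
force: [-1.2, 0.0, -2.9]
opening: 0.635
grasp_force: 30.0
```

>>> arm_command([
  [0, 0, 0.05],
  [0, 0, 0.05],
  [0, 0, 0],
  [0, 0, 0],
  [0, 0, 0],
], turn=[0, 0, 0, 0, 0], hand=[0.3, 0.3, 0.3, 0.3, 0.3])

```text
time: 24.42
eef_pos: [0.6001, 0.1532, 0.0726]
ee_rot: [2.027, 2.401, 0.0]
force: [0.1, 0.7, -3.3]
opening: 0.636
grasp_force: 30.0
```

>>> arm_command([
  [0, 0, 0.05],
  [0, 0, 0.05],
  [0, 0, 0],
  [0, 0, 0],
  [0, 0, 0],
], turn=[0, 0, 0, 0, 0], hand=[0.3, 0.3, 0.3, 0.3, 0.3])

```text
time: 24.83
eef_pos: [0.6003, 0.1532, 0.0723]
ee_rot: [2.026, 2.4, 0.001]
force: [-1.1, -0.4, 5.8]
opening: 0.637
grasp_force: 30.0
```

Contact. Release, rise and look.

>>> arm_command([
  [0, 0, 0],
  [0, 0, 0],
  [0, 0, 0],
  [0, 0, 0],
  [0, 0, 0],
], turn=[0, 0, 0, 0, 0], hand=[0.68, 0.75, 0.9, 1, 1])

```text
time: 25.25
eef_pos: [0.6001, 0.1532, 0.0713]
ee_rot: [-2.027, -2.4, 0.0]
force: [0.3, 0.1, -0.3]
opening: 0.894
grasp_force: 0.0
```

>>> arm_command([
  [0, 0, -1],
  [0, 0, -3],
  [0, 0, -4],
  [0, 0, -4],
  [0, 0, -3],
], turn=[0, 0, 0, 0, 0], hand=[1, 1, 1, 1, 1])

```text
time: 25.67
eef_pos: [0.6011, 0.1533, 0.2255]
ee_rot: [2.025, 2.398, 0.004]
force: [0.6, -0.5, -0.1]
opening: 0.998
grasp_force: 0.0
```

>>> arm_command([
  [2, -3, 0],
  [2, -3, 0],
  [2, -3, 0],
  [2, -3, 0],
  [2, -3, 0],
], turn=[0, 0, 0, 0, 0], hand=[1, 1, 1, 1, 1])

```text
time: 26.08
eef_pos: [0.4339, 0.227, 0.2223]
ee_rot: [2.027, 2.399, 0.002]
force: [-0.2, 0.1, 0.2]
opening: 0.998
grasp_force: 0.0
```

```bash
python3 - <<'E'
from h import *
I=[]
for n,(x,y) in(("top",(220,90)),("side",(280,110))):
    f=grab_frame(n)
    im=cv2.resize(f["img"][y:y+145,x:x+200],None,fx=4,fy=4,interpolation=2)[:560]
    for k in PAD:
        r={"cup":.028,"beaker":.027,"jar":.024,"flask":.018}[k];a=np.linspace(0,6.283,40)
        for z,rr in((.012+H[k],r),(.012,.027)):
            p=proj(f,np.c_[PAD[k][0]+rr*np.cos(a),PAD[k][1]+rr*np.sin(a),0*a+z])
            cv2.polylines(im,[((p-[x,y])*4).astype(int)],True,(0,255,0) if z>.02 else (255,0,255),1)
    cv2.imwrite(f"pics/end_{n}.png",im)
f=grab_frame("top");print("bowl",f["img"][163,153])
E
```

```text
bowl [111  86  64]
```

View pics/end_top.png

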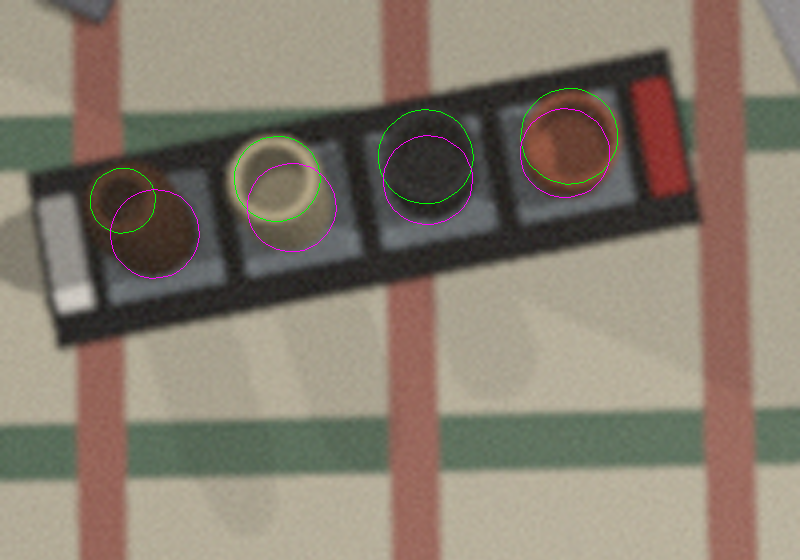

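View pics/end_side.png

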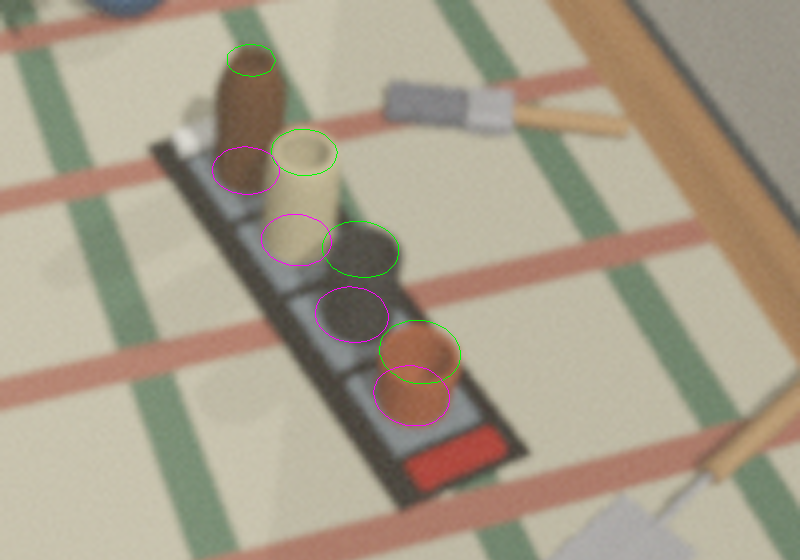

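All four pots are upright on their pads, with their rims within about 4 mm of the drawn targets. The cup is next to the red block at crop pixel (660,135), and the bowl hasn't moved.

```bash
python3 -c "
from h import *
print(np.abs(sensors.read_state()['joint_velocities']).max()); print(workorder.sign_off())"
```

```text
0.08342546226874456
the job is handed in; nothing more can be done
None
```

The job is handed in: cup, beaker, jar and flask stand upright on the four pads in height order from the red block, each within about 4 mm of its pad's centre in the last pictures, and the blue bowl was not touched.

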